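Pack the griddle spacer plates into their tray

TASK

The three spacer plates taken off the cookie griddle go back in their storage tray: turn them so that the two L-shaped plates and the straight one fit together like a puzzle and push them home, so that all three lie flat, bolt rims up, side by side on the white floor, with none sticking out past its front edge. Let go of them, and leave the bowl, the jar and the tub where they are.

Things in the scene. Friction and masses are not known exactly. Their poses are not given: they have to be found in the camera images.
- tray: fixed tray: white floor 160 x 160 mm, level with the worktop (no step), aluminium walls 6 mm thick, 14 mm high on three sides, front open to the robot. Origin: floor centre; x to the back wall (inner face x = +80 mm), y along it (side walls' inner faces y = +80, -80 mm). Floor's front edge x = -80 mm; beyond it the side walls go on as flared guides, 23 mm long.
- ell_a: first of two identical dark L plates, 100 x 100 mm overall, arms 50 mm wide (three 50 mm squares, a bright-rimmed bolt hole in each), 12 mm thick, 0.25 kg, flat on the worktop. Origin: underside, centre of the corner square; outer edges 25 mm from it on its -x and -y sides; arms run along own +x and +y and end 75 mm from it. z is up.
- ell_a_xend (a point): underside of ell_a, centre of the end square of its +x arm, 50 mm from the corner square's centre
- ell_a_yend (a point): underside of ell_a, centre of the end square of its +y arm, 50 mm from the corner square's centre
- ell_b: second of two identical dark L plates, 100 x 100 mm overall, arms 50 mm wide (three 50 mm squares, a bright-rimmed bolt hole in each), 12 mm thick, 0.25 kg, flat on the worktop. Origin: underside, centre of the corner square; outer edges 25 mm from it on its -x and -y sides; arms run along own +x and +y and end 75 mm from it. z is up.
- ell_b_xend (a point): underside of ell_b, centre of the end square of its +x arm, 50 mm from the corner square's centre
- ell_b_yend (a point): underside of ell_b, centre of the end square of its +y arm, 50 mm from the corner square's centre
- bar: dark straight spacer plate, 50 mm (own x) by 150 mm (own y), 12 mm thick, 0.25 kg, a bolt hole near each end, lying flat on the worktop. Origin: centre of its underside.
- bar_end1 (a point): underside of bar, 50 mm from its centre along its own +y (25 mm in from that end)
- bar_end2 (a point): underside of bar, 50 mm from its centre along its own -y (25 mm in from that end)
- bowl: white bowl, 100 mm across, 45 mm high; leave it alone. Origin: centre of its underside.
- jar: closed amber jar, 70 mm across, 65 mm high; leave it alone. Origin: centre of its underside.
- tub: empty white plastic tub, 90 x 110 mm, 50 mm high; leave it alone. Origin: centre of its underside.
There are look-alikes about, which are no part of the job. Leave any orange or turquoise look-alike of the ell_a alone.

How it is judged:
By the outcome, as a careful person would: the job done as asked, in the order asked, and still so for the second after the job is handed in, with the robot touching nothing.
It also fails if it takes over 72 s, if anything falls off the work surface, if the arm or the gripper's body presses on something with over 40 N, if the wrist force passes 120 N, or if a joint passes its speed limit or range.

ROBOT

A 6-joint arm with a two-finger parallel gripper is mounted at the origin on the work surface. World frame = base frame: x ahead of the robot, y to its left, z up, the work surface at z = 0. Lengths are in m, angles in rad, forces in N, time in s.
With the tool pointing down it reaches from about 0.325 to 0.9 m from the base axis. Payload 6.1 kg.
Tool frame: the origin (TCP) lies on the front face of the gripper's body, between the roots of the fingers; the fingertips stand 73 mm ahead of it and the grasp point (between the pads) lies 54 mm ahead of it; z points along the fingers, y is the direction in which the jaws open and shut (so a half turn about z gives the same grasp; the last joint's range is limited). The gripper opens to 85 mm and grips with 20 to 120 N. Pads are 22 mm wide; open, the fingers measure 114 mm over their backs; the gripper's body (76 mm by 85 mm) begins 54 mm behind the grasp point. The pads swing forward as they close: fully open they stand 13 mm farther back than shut.
Start: joints at [-0.126, 0.22, 1.526, -0, 1.395, -0.126], TCP at [0.625, -0, 0.304] pointing down, gripper open.
Joint ranges: [-2.98, 2.98], [-0.91, 2.08], [0.09, 2.57], [-1.24, 4.39], [0.2, 2.65], [-2.68, 2.68]. Speed limits (rad/s): [2.57, 2.57, 3.01, 3.14, 3.14, 3.14].

INTERFACE

Orientations are given as a rotation vector (axis times angle).
In Python, from plant import readout, camera, order gives the robot as it stands. The module is installed in compiled form; this text tells all that it offers.
- The arm moves only by the tool arm_command, never from a script. Its argument "increments" is a list of rows, each an object of numbers: "rx", "ry", "rz": the turn, a rotation vector about the world's x, y, z each as a share of 60 degrees, from -1 to 1; "tx", "ty", "tz": the shift along the world's x, y, z each as a share of 300 mm, from -1 to 1; "claw": the opening, from 0 (shut) to 1 (fully open). In form: [{"rx": .., "ry": .., "rz": .., "tx": .., "ty": .., "tz": .., "claw": ..}, ...]. A call has 1 to 12 rows; each row is the pose to reach, as a shift and turn from the pose commanded when the call began; what a row does not reach only later rows make up. A row lasts 1/8 s, in which the tool goes at most 62.5 mm and 10.7 degrees, less where a joint would pass 70% of its speed; a pose out of reach is approached as far as the arm can. A call with a number of a shift or a turn outside -1 to 1 is refused whole. A call with a gripper value outside its range is refused whole. The fingers move at their own pace and stop on an object; "newtons" is the grip in N (left out, the last holds). Time passes only in rows, so rows that repeat a pose let the fingers close. It gives the time, the measured TCP pose, the force and the opening at its end, in the units of the state.
- readout.get_state(): the state, without advancing time (a new reading comes with each control period).
- camera(name): name is "scene" or "side" or "wrist"; returns a dict with "pixels" (400x640x3 uint8, red, green, blue), "mtx" (3x3 intrinsics, pixels), "dist_coeffs" ([k1, k2, p1, p2, k3] as OpenCV has them; the pictures are not rectified), "extrinsics" (4x4, takes a point from camera to world coordinates). Camera axes: x right, y down, z forward; pixel columns grow to the right and rows downward; lengths in m; the calibration is good to about 2 mm. A picture is of the moment at which its call begins. There is no depth.
- order.sign_off(): hands the job in, once; it reports no verdict.
The state is a dict: "time_s": time; "qpos": joint angles; "joint_vel": joint speeds; "tau": joint torques, N m; "position": TCP position; "ee_rot": TCP orientation; "force": force on the tool from outside, world axes, zero at the start; "ft_torque": the same for the moment, N m; "gripper_width": finger opening in m.
Only numpy, scipy, OpenCV 4.12 (cv2) and the standard library are available. Lean on these libraries where they do the work, as an engineer would, in place of code of your own. Each camera call takes 0.05 s, during which the arm holds its last target.

## Working session

There is one attempt and no reset: what is moved stays moved. The work goes in short steps, Python scripts to look and compute and a tool call to move; the robot and the scene stay as the last step left them, time stands still between calls to the robot, and variables do not carry over. Pictures are saved under pics/ and viewed, and the job is handed in when it is done.

Besides the shell and the picture viewer there is one more tool, called as a command line: name --argument value ..., lists and objects as JSON in quotes. arm_command: Moves the arm, as the interface text tells. Shift numbers are shares of 300 mm and turn numbers shares of 60 degrees, none past 1 either way. Its arguments: {"type":"object","properties":{"increments":{"type":"array"},"newtons":{"type":"number"}},"required":["increments"]}

```bash
mkdir -p pics
cat > h.py <<'E'
import numpy as np, cv2
from plant import readout, camera, order
def snap(name,fn):
    c=camera(name); cv2.imwrite('pics/'+fn+'.png',c['pixels'][:,:,::-1]); np.savez('pics/'+fn+'.npz',**{k:np.array(v) for k,v in c.items()}); return c
def load(fn): return dict(np.load('pics/'+fn+'.npz'))
def px2w(c,uv,z=0.):
    p=cv2.undistortPoints(np.array(uv,float).reshape(-1,1,2),c['mtx'],np.array(c['dist_coeffs'])).reshape(-1,2)
    E=np.array(c['extrinsics']); d=np.c_[p,np.ones(len(p))]@E[:3,:3].T; o=E[:3,3]
    return o+d*((z-o[2])/d[:,2])[:,None]
def w2px(c,P):
    E=np.linalg.inv(np.array(c['extrinsics']))
    return cv2.projectPoints(np.array(P,float).reshape(-1,1,3),cv2.Rodrigues(E[:3,:3])[0],E[:3,3],c['mtx'],np.array(c['dist_coeffs']))[0].reshape(-1,2)
E
python3 - <<'E'
from h import *
for n in ['scene','side','wrist']:
    c=snap(n,n+'0'); print(n,np.round(c['extrinsics'],3).tolist())
print(readout.get_state())
E
```

```text
scene [[-0.695, 0.58, -0.425, 1.023], [0.719, 0.55, -0.424, 0.629], [-0.012, -0.601, -0.799, 1.017], [0.0, 0.0, 0.0, 1.0]]
side [[0.78, -0.403, 0.478, -0.354], [-0.625, -0.486, 0.61, -1.028], [-0.013, -0.775, -0.632, 1.205], [0.0, 0.0, 0.0, 1.0]]
wrist [[1.0, 0.0, -0.001, 0.624], [-0.0, -0.966, -0.259, 0.067], [-0.001, 0.259, -0.966, 0.374], [0.0, 0.0, 0.0, 1.0]]
{'time_s': 0.15, 'qpos': array([-1.26105343e-01,  2.21067133e-01,  1.52736502e+00,  2.59720301e-05,
        1.39468755e+00, -1.26100242e-01]), 'joint_vel': array([ 8.77244279e-04, -2.40237134e-03, -3.42060413e-03, -8.52906707e-05,
        4.37165066e-04, -4.17746709e-04]), 'tau': array([ 5.24838761e-04, -4.97483325e+01, -3.89904678e+01, -1.73041117e-04,
        7.14129725e-03, -8.50862284e-05]), 'position': array([6.24640935e-01, 4.50897803e-05, 3.03027883e-01]), 'ee_rot': array([-2.22058741e+00, -2.22056593e+00,  1.43703693e-03]), 'force': array([ 0.22881604,  0.11104544, -0.03811699]), 'ft_torque': array([-0.06021269,  0.00530805,  0.04302105]), 'gripper_width': 0.08521781807568202}
```

View pics/scene0.png

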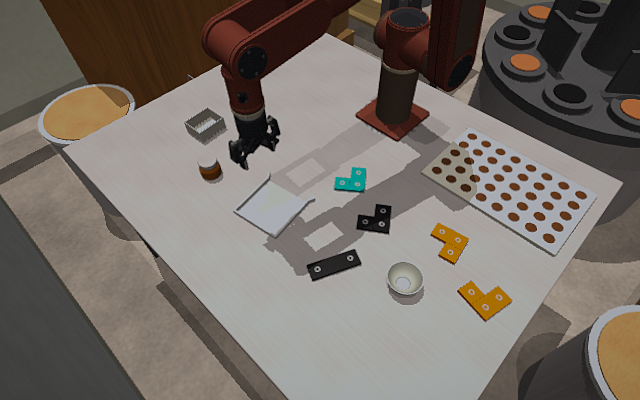

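View pics/side0.png

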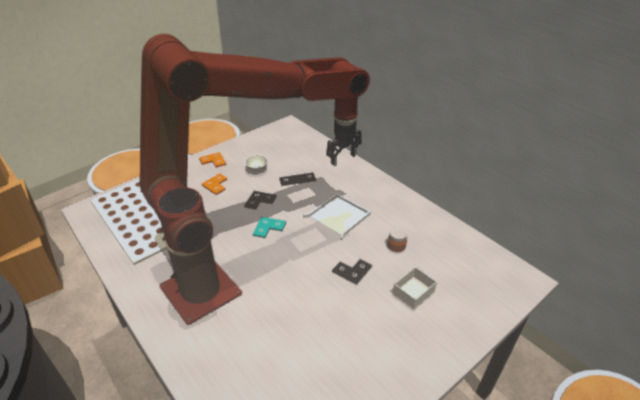

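View pics/wrist0.png

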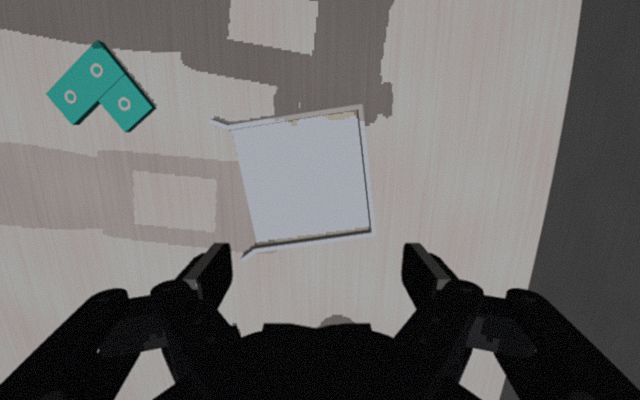

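The scene view shows a dark L at (377,220), the bar at (333,264), the tray at (275,205), the bowl at (405,280), the jar at (209,168), the tub at (205,124), a turquoise L at (352,182) and orange Ls at (450,242) and (485,300). The side view shows the second dark L at (352,270), which the gripper hides in the scene view. The two dark Ls are the ones meant, since the turquoise and orange ones are decoys. I'll confirm that in crops.

Run:
```python
from h import *
s=cv2.imread('pics/scene0.png'); d=cv2.imread('pics/side0.png')
a=cv2.resize(s[150:300,220:420],None,fx=4,fy=4,interpolation=cv2.INTER_CUBIC)
cv2.imwrite('pics/c1.png',a)
b=cv2.resize(d[160:310,230:430],None,fx=4,fy=4,interpolation=cv2.INTER_CUBIC)
cv2.imwrite('pics/c2.png',b)
```

```text
(no output)
```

View pics/c1.png

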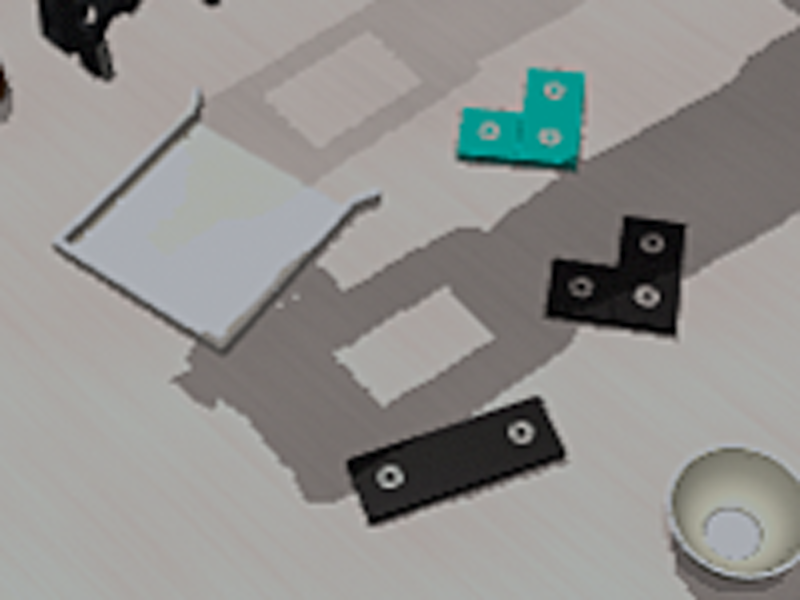

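View pics/c2.png

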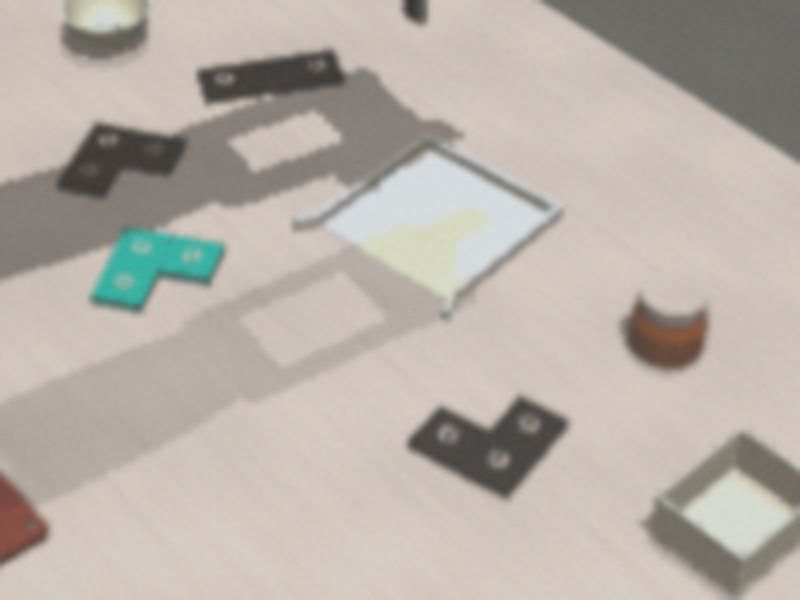

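Run:
```python
from h import *
s=load('scene0'); d=load('side0'); w=load('wrist0')
S=lambda l:(np.array(l)+.5)/4-.5+[220,150]
D=lambda l:(np.array(l)+.5)/4-.5+[230,160]
print('L1 scene (end,corner,end)\n',px2w(s,S([(652,243),(647,296),(581,287)]),.012).round(4))
print('L1 side\n',px2w(d,D([(90,170),(108,140),(153,149)]),.012).round(4))
print('L2 side\n',px2w(d,D([(448,434),(498,460),(530,425)]),.012).round(4))
print('bar scene\n',px2w(s,S([(389,476),(521,432)]),.012).round(4))
print('bar side\n',px2w(d,D([(224,79),(317,65)]),.012).round(4))
print('turq scene\n',px2w(s,S([(554,91),(550,137),(489,132)]),.012).round(4),'\n wrist',px2w(w,[(97,70),(70,97),(124,104)],.012).round(4))
print('tray wrist floor corners\n',px2w(w,[(232,130),(360,122),(370,230),(256,243)],0).round(4))
print('tray wrist outer tops\n',px2w(w,[(362,105),(372,234)],0.014).round(4))
print('bowl',px2w(s,S([(737,513)]),.02).round(3),'jar side',px2w(d,D([(670,325)]),.03).round(3),'tub side',px2w(d,D([(740,515)]),.025).round(3))
```

```text
L1 scene (end,corner,end)
 [[0.3815 0.26   0.012 ]
 [0.4229 0.2883 0.012 ]
 [0.4511 0.2467 0.012 ]]
L1 side
 [[0.3858 0.2608 0.012 ]
 [0.4269 0.2894 0.012 ]
 [0.4537 0.2481 0.012 ]]
L2 side
 [[ 0.422  -0.23    0.012 ]
 [ 0.4344 -0.2787  0.012 ]
 [ 0.4828 -0.2669  0.012 ]]
bar scene
 [[0.6666 0.2525 0.012 ]
 [0.5763 0.2965 0.012 ]]
bar side
 [[0.58   0.2973 0.012 ]
 [0.6712 0.254  0.012 ]]
turq scene
 [[0.3152 0.1023 0.012 ]
 [0.3552 0.1325 0.012 ]
 [0.3857 0.0927 0.012 ]] 
 wrist [[0.356  0.1338 0.012 ]
 [0.3143 0.1035 0.012 ]
 [0.3849 0.0929 0.012 ]]
tray wrist floor corners
 [[ 0.5153  0.0594  0.    ]
 [ 0.6789  0.069   0.    ]
 [ 0.6985 -0.0769  0.    ]
 [ 0.5378 -0.0967  0.    ]]
tray wrist outer tops
 [[ 0.6785  0.0889  0.014 ]
 [ 0.6987 -0.0773  0.014 ]]
bowl [[0.525 0.447 0.02 ]] jar side [[ 0.65  -0.271  0.03 ]] tub side [[ 0.535 -0.456  0.025]]
```

```bash
cat > tray.py <<'E'
from h import *
def tp(t,P):
    x,y,a=t; P=np.atleast_2d(np.array(P,float)); c,s=np.cos(a),np.sin(a)
    z=P[:,2] if P.shape[1]>2 else np.zeros(len(P))
    return np.c_[x+c*P[:,0]-s*P[:,1], y+s*P[:,0]+c*P[:,1], z]
def draw(c,t,fn,box,f):
    im=c['pixels'][:,:,::-1].copy(); x0,y0,x1,y1=box
    im=cv2.resize(im[y0:y1,x0:x1],None,fx=f,fy=f,interpolation=cv2.INTER_CUBIC)
    for pts,col in [([(-.08,.08,0),(.08,.08,0),(.08,-.08,0),(-.08,-.08,0)],(0,0,255)),([(-.08,.08,.014),(.08,.08,.014),(.08,-.08,.014),(-.08,-.08,.014)],(0,200,0)),([(-.08,.086,.014),(.086,.086,.014),(.086,-.086,.014),(-.08,-.086,.014)],(255,0,0))]:
        q=(w2px(c,tp(t,pts))-[x0,y0]+.5)*f
        cv2.polylines(im,[np.round(q).astype(int)],col==(0,0,255),col,1)
    cv2.imwrite('pics/'+fn+'.png',im)
E
python3 - <<'E'
from tray import *
t=(.607,-.011,np.radians(7.3))
draw(load('wrist0'),t,'o1',(205,90,405,270),4)
draw(load('scene0'),t,'o2',(225,165,325,245),8)
E
```

```text
(no output)
```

View pics/o1.png

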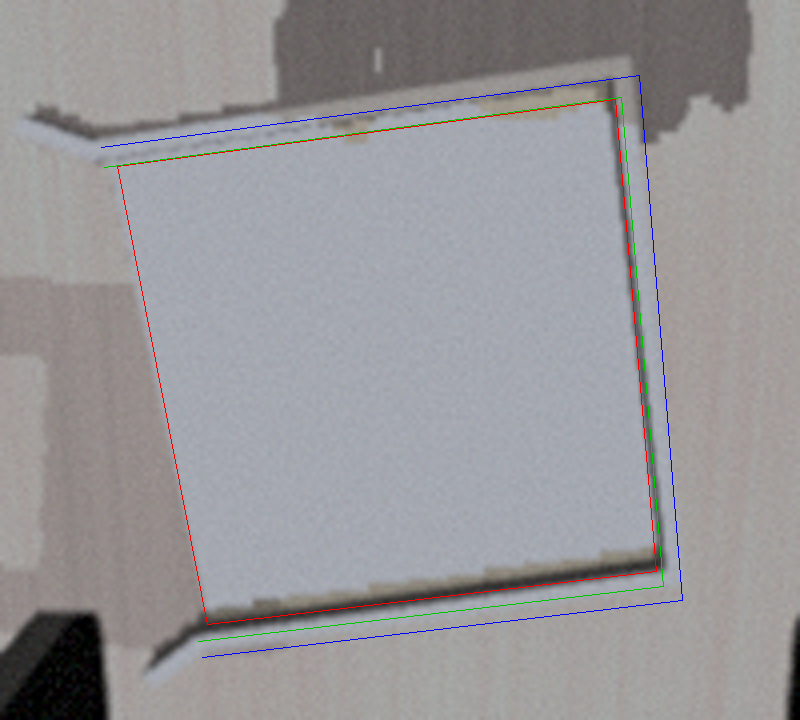

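View pics/o2.png

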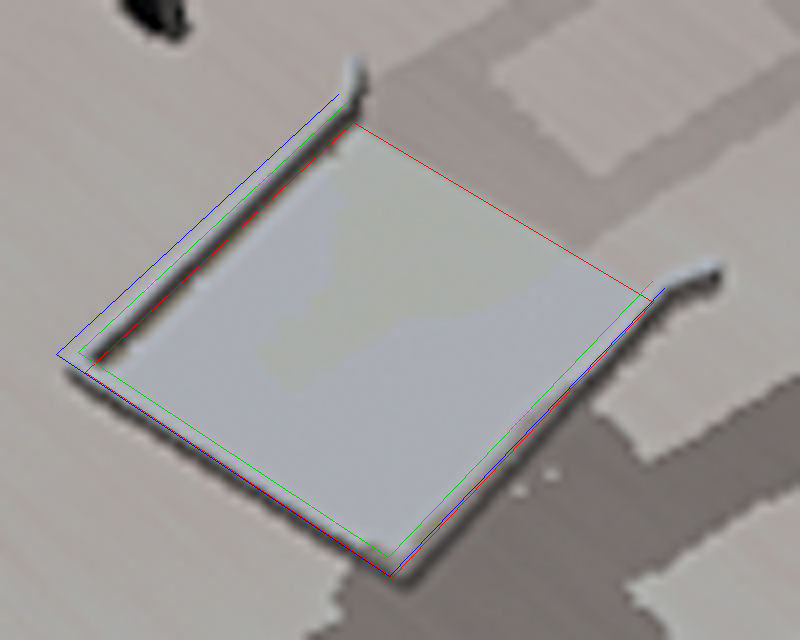

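Run:
```python
from tray import *
t=(.607,-.0068,np.radians(7.9))
draw(load('wrist0'),t,'o3',(205,90,405,270),4)
draw(load('scene0'),t,'o4',(225,165,325,245),8)
```

```text
(no output)
```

View pics/o3.png

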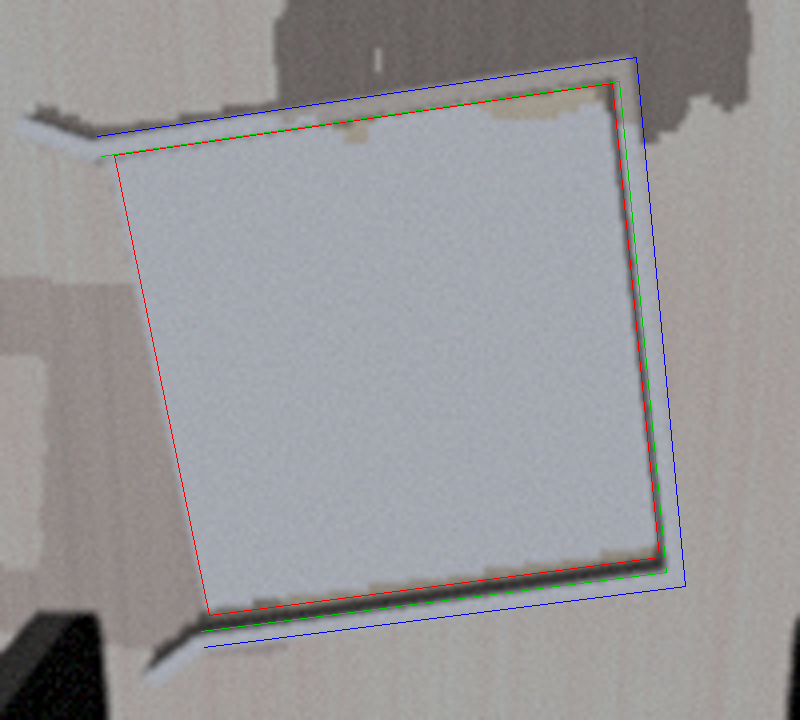

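View pics/o4.png

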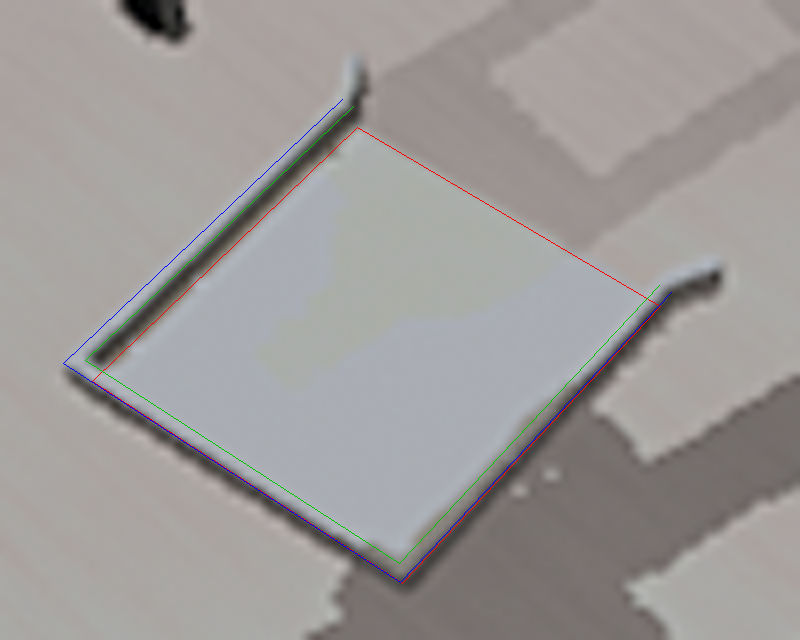

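arm_command --increments '[{"tx": -0.01, "ty": 0.91, "tz": -0.3, "rz": 1, "claw": 1}, {"tx": -0.01, "ty": 0.91, "tz": -0.3, "rz": 1, "claw": 1}, {"tx": -0.01, "ty": 0.91, "tz": -0.3, "rz": 1, "claw": 1}, {"tx": -0.01, "ty": 0.91, "tz": -0.3, "rz": 1, "claw": 1}, {"tx": -0.01, "ty": 0.91, "tz": -0.3, "rz": 1, "claw": 1}, {"tx": -0.01, "ty": 0.91, "tz": -0.3, "rz": 1, "claw": 1}, {"tx": -0.01, "ty": 0.91, "tz": -0.3, "rz": 1, "claw": 1}, {"tx": -0.01, "ty": 0.91, "tz": -0.3, "rz": 1, "claw": 1}]' --newtons 80

```text
validation failed for argument at $.in...
```

Run:
```python
from h import *
snap('wrist','w1');snap('scene','s1');s=readout.get_state();print(s['time_s'],s['position'],s['qpos'],s['force'])
im=cv2.imread('pics/s1.png');cv2.imwrite('pics/s1c.png',cv2.resize(im[90:240,160:360],None,fx=4,fy=4,interpolation=cv2.INTER_CUBIC))
```

```text
0.25 [6.24778842e-01 4.37809184e-05 3.03348980e-01] [-1.26075942e-01  2.20840836e-01  1.52702350e+00  1.75091795e-05
  1.39469657e+00 -1.26107698e-01] [ 0.00923669 -0.43195679 -0.36990656]
```

View pics/w1.png

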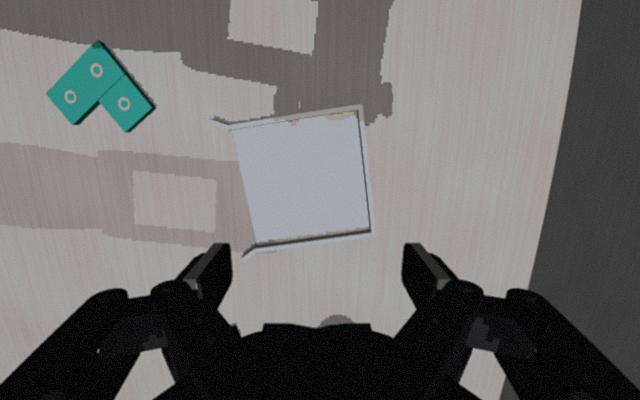

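View pics/s1c.png

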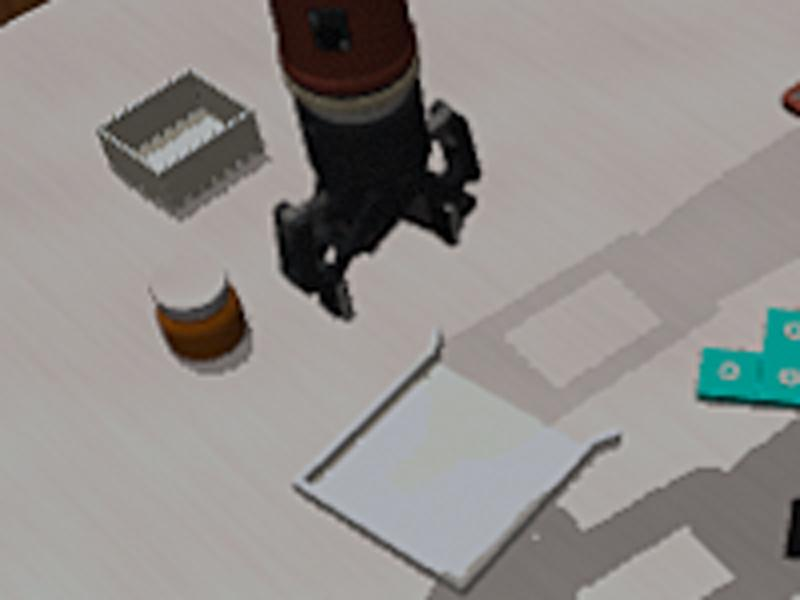

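The move was refused, so nothing moved and the pictures are unchanged. I'll include all the keys this time.

arm_command --increments '[{"rx": 0, "ry": 0, "rz": 1, "tx": -0.01, "ty": 0.91, "tz": -0.3, "claw": 1}, {"rx": 0, "ry": 0, "rz": 1, "tx": -0.01, "ty": 0.91, "tz": -0.3, "claw": 1}, {"rx": 0, "ry": 0, "rz": 1, "tx": -0.01, "ty": 0.91, "tz": -0.3, "claw": 1}, {"rx": 0, "ry": 0, "rz": 1, "tx": -0.01, "ty": 0.91, "tz": -0.3, "claw": 1}, {"rx": 0, "ry": 0, "rz": 1, "tx": -0.01, "ty": 0.91, "tz": -0.3, "claw": 1}, {"rx": 0, "ry": 0, "rz": 1, "tx": -0.01, "ty": 0.91, "tz": -0.3, "claw": 1}, {"rx": 0, "ry": 0, "rz": 1, "tx": -0.01, "ty": 0.91, "tz": -0.3, "claw": 1}, {"rx": 0, "ry": 0, "rz": 1, "tx": -0.01, "ty": 0.91, "tz": -0.3, "claw": 1}]' --newtons 80

```text
time_s: 1.25
position: [0.6222, 0.2725, 0.2141]
ee_rot: [0.817, 3.033, 0.0]
force: [-0.2, -0.2, -0.1]
gripper_width: 0.0858
```

Run:
```python
from h import *
snap('wrist','w1');snap('scene','s1')
im=cv2.imread('pics/s1.png');cv2.imwrite('pics/s1c.png',cv2.resize(im[90:240,160:360],None,fx=4,fy=4,interpolation=cv2.INTER_CUBIC))
```

```text
(no output)
```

View pics/w1.png

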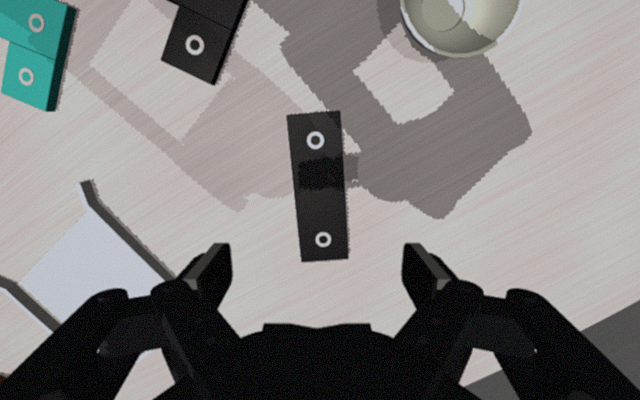

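View pics/s1c.png

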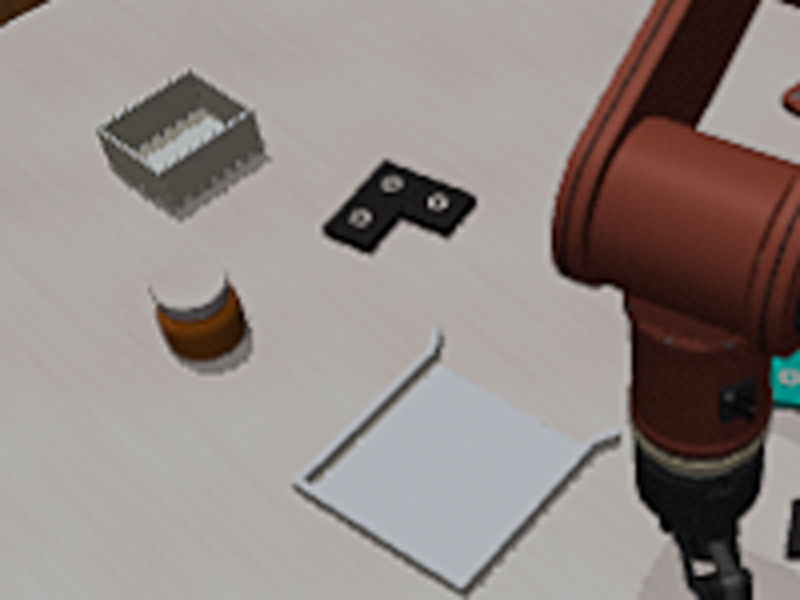

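Run:
```python
from h import *
w=load('w1');s=load('s1')
b=px2w(w,[(315,140),(322.5,239.5)],.012); print(b.round(4),b.mean(0),np.degrees(np.arctan2(*(b[1]-b[0])[[1,0]])),np.linalg.norm(b[1]-b[0]))
print('L1 end',px2w(w,[(195,44)],.012).round(4))
l=px2w(s,(np.array([(437,202),(391,184),(360,217)])+.5)/4-.5+[160,90],.012);print(l.round(4))
print(np.round(w['extrinsics'],4)[:3,3])
```

```text
[[0.5772 0.2979 0.012 ]
 [0.6679 0.2539 0.012 ]] [0.62258228 0.27588324 0.012     ] -25.846730238763787 0.10081934499771324
L1 end [[0.4511 0.2487 0.012 ]]
[[ 0.4194 -0.2309  0.012 ]
 [ 0.4328 -0.2787  0.012 ]
 [ 0.4793 -0.2667  0.012 ]]
[0.5648 0.3064 0.285 ]
```

arm_command --increments '[{"rx": 0, "ry": 0, "rz": 0.07, "tx": 0.002, "ty": 0.009, "tz": -0.2, "claw": 1}, {"rx": 0, "ry": 0, "rz": 0.07, "tx": 0.002, "ty": 0.009, "tz": -0.36, "claw": 1}, {"rx": 0, "ry": 0, "rz": 0.07, "tx": 0.002, "ty": 0.009, "tz": -0.473, "claw": 1}, {"rx": 0, "ry": 0, "rz": 0.07, "tx": 0.002, "ty": 0.009, "tz": -0.473, "claw": 1}, {"rx": 0, "ry": 0, "rz": 0.07, "tx": 0.002, "ty": 0.009, "tz": -0.473, "claw": 0.5}, {"rx": 0, "ry": 0, "rz": 0.07, "tx": 0.002, "ty": 0.009, "tz": -0.473, "claw": 0.5}, {"rx": 0, "ry": 0, "rz": 0.07, "tx": 0.002, "ty": 0.009, "tz": -0.473, "claw": 0.5}, {"rx": 0, "ry": 0, "rz": 0.07, "tx": 0.002, "ty": 0.009, "tz": -0.473, "claw": 0.5}]' --newtons 80

```text
time_s: 2.35
position: [0.6246, 0.2762, 0.0756]
ee_rot: [0.7, 3.058, 0.004]
force: [-0.8, -0.6, 7.1]
gripper_width: 0.0473
```

Run:
```python
from h import *
snap('wrist','w2');snap('side','d2');snap('scene','s2')
im=cv2.imread('pics/s2.png');a=cv2.resize(im[200:300,260:420],None,fx=4,fy=4,interpolation=cv2.INTER_CUBIC)
cv2.imwrite('pics/s2c.png',a)
im=cv2.imread('pics/w2.png');cv2.imwrite('pics/w2c.png',im[100:400,100:540])
s=readout.get_state();print(s['position'],s['force'],s['ft_torque'],s['gripper_width'])
```

```text
[0.62465361 0.27619916 0.07559253] [-0.42519196 -0.96267031  6.63841865] [-0.2186089   0.11390728 -0.04145176] 0.046849292075461596
```

View pics/s2c.png

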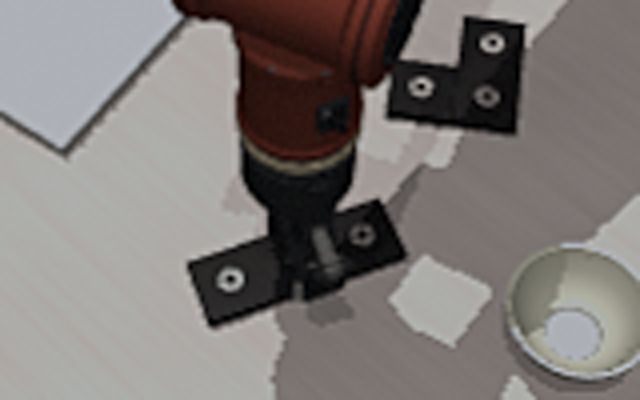

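View pics/w2c.png

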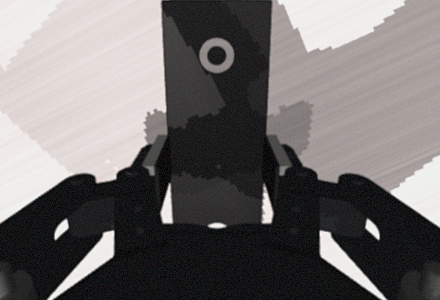

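arm_command --increments '[{"rx": 0, "ry": 0, "rz": 0, "tx": 0, "ty": 0, "tz": 0.01, "claw": 0.4}, {"rx": 0, "ry": 0, "rz": 0, "tx": 0, "ty": 0, "tz": 0.01, "claw": 0.4}, {"rx": 0, "ry": 0, "rz": 0, "tx": 0, "ty": 0, "tz": 0.1, "claw": 0.4}, {"rx": 0, "ry": 0, "rz": 0, "tx": 0, "ty": 0, "tz": 0.1, "claw": 0.4}, {"rx": 0, "ry": 0, "rz": 0, "tx": 0, "ty": 0, "tz": 0.1, "claw": 0.4}]' --newtons 80

```text
time_s: 3.12
position: [0.6222, 0.2756, 0.1012]
ee_rot: [-0.701, -3.062, 0.001]
force: [0.3, 0.4, -3.2]
gripper_width: 0.0469
```

Run:
```python
from h import *
snap('wrist','w3');snap('scene','s3')
im=cv2.imread('pics/s3.png');a=cv2.resize(im[190:290,260:420],None,fx=4,fy=4,interpolation=cv2.INTER_CUBIC)
b=cv2.imread('pics/w3.png')[150:400,120:520]
cv2.imwrite('pics/s3c.png',np.vstack([a,cv2.resize(b,(640,200+0))]))
s=readout.get_state();print(s['position'],s['force'],s['ft_torque'],s['gripper_width'])
```

```text
[0.62172723 0.27543599 0.10045313] [-0.7407527   0.58125762 -3.9806742 ] [ 0.01665408  0.03520103 -0.05399785] 0.0472076396122982
```

View pics/s3c.png

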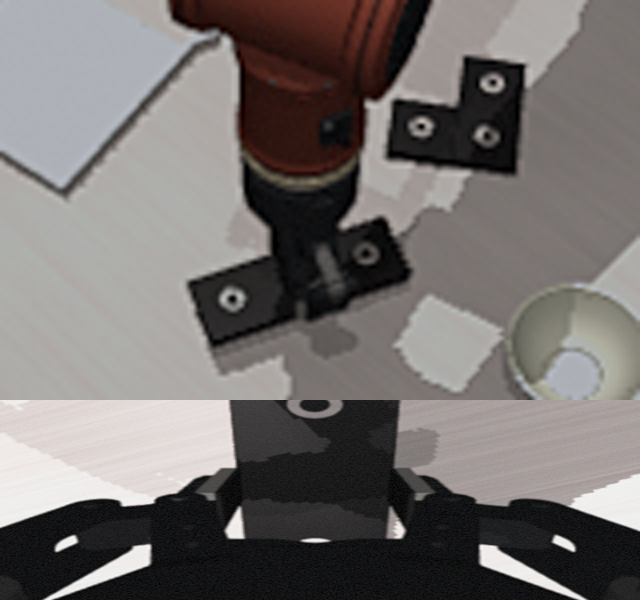

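arm_command --increments '[{"rx": 0, "ry": 0, "rz": -0.05, "tx": 0.0, "ty": -0.05, "tz": 0.05, "claw": 0.4}, {"rx": 0, "ry": 0, "rz": -0.9375, "tx": 0.046, "ty": -0.933, "tz": 0.05, "claw": 0.4}, {"rx": 0, "ry": 0, "rz": -0.9375, "tx": 0.046, "ty": -0.933, "tz": 0.05, "claw": 0.4}, {"rx": 0, "ry": 0, "rz": -0.9375, "tx": 0.046, "ty": -0.933, "tz": 0.05, "claw": 0.4}, {"rx": 0, "ry": 0, "rz": -0.9375, "tx": 0.046, "ty": -0.933, "tz": 0.05, "claw": 0.4}, {"rx": 0, "ry": 0, "rz": -0.9375, "tx": 0.046, "ty": -0.933, "tz": 0.05, "claw": 0.4}, {"rx": 0, "ry": 0, "rz": -0.9375, "tx": 0.046, "ty": -0.933, "tz": 0.05, "claw": 0.4}, {"rx": 0, "ry": 0, "rz": -0.9375, "tx": 0.046, "ty": -0.933, "tz": 0.05, "claw": 0.4}, {"rx": 0, "ry": 0, "rz": -0.9375, "tx": 0.046, "ty": -0.933, "tz": 0.05, "claw": 0.4}]' --newtons 80

```text
time_s: 4.35
position: [0.6363, -0.0029, 0.117]
ee_rot: [-2.058, -2.373, -0.0]
force: [-1.2, 0.7, -2.0]
gripper_width: 0.0472
```

Run:
```python
from h import *
snap('wrist','w4');snap('scene','s4')
im=cv2.imread('pics/s4.png');a=cv2.resize(im[150:250,210:340],None,fx=5,fy=5,interpolation=cv2.INTER_CUBIC)
cv2.imwrite('pics/s4c.png',a)
s=readout.get_state();print(s['position'],s['ee_rot'],s['force'],s['gripper_width'])
```

```text
[ 0.63631109 -0.00297871  0.11702049] [-2.05884126e+00 -2.37278438e+00  4.81734552e-05] [ 0.18798697  0.1380381  -1.92979846] 0.047373512328155995
```

View pics/s4c.png

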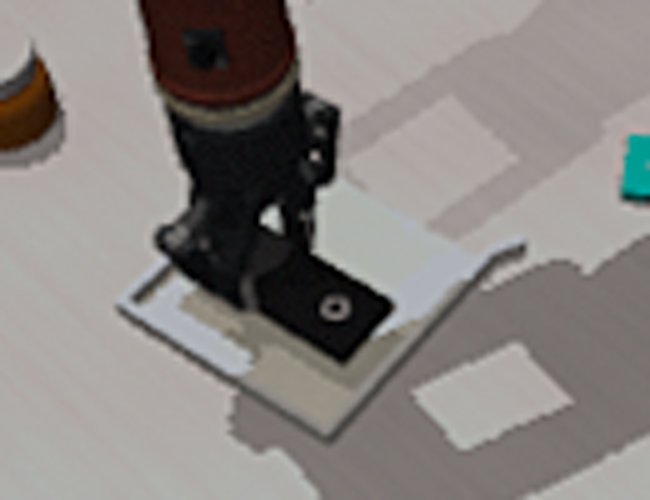

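View pics/w4.png

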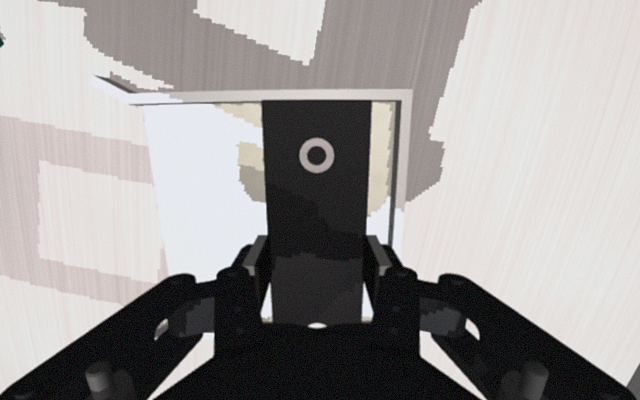

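```bash
cat >> tray.py <<'E'
T=(.6065,-.0068,np.radians(7.9))
def w2t(P):
    P=np.atleast_2d(P)[:,:2]-np.array(T[:2]); c,s=np.cos(T[2]),np.sin(T[2]); return np.c_[c*P[:,0]+s*P[:,1],-s*P[:,0]+c*P[:,1]]
E
python3 - <<'E'
from tray import *
w=load('w4')
print(w2t(px2w(w,[(316,155)],.053)),w2t(px2w(w,[(316,155)],.055)), w2t(px2w(w,[(264,100),(369,100)],.053)))
print('wall inner top corner',w2t(px2w(w,[(401,101)],.014)), 'tcp',w2t([[.6363,-.003,0]]))
E
```

```text
[[0.02915676 0.05210334]] [[0.0291584  0.05231419]] [[0.00562043 0.07678073]
 [0.05297076 0.07697055]]
wall inner top corner [[0.07859402 0.07972074]] tcp [[ 0.03003947 -0.00033191]]
```

arm_command --increments '[{"rx": 0, "ry": 0, "rz": 0, "tx": 0, "ty": -0.004, "tz": -0.06, "claw": 0.4}, {"rx": 0, "ry": 0, "rz": 0, "tx": 0, "ty": -0.004, "tz": -0.11, "claw": 0.4}, {"rx": 0, "ry": 0, "rz": 0, "tx": 0, "ty": -0.004, "tz": -0.135, "claw": 0.4}, {"rx": 0, "ry": 0, "rz": 0, "tx": 0, "ty": -0.004, "tz": -0.135, "claw": 0.4}, {"rx": 0, "ry": 0, "rz": 0, "tx": 0, "ty": -0.004, "tz": -0.135, "claw": 0.73}, {"rx": 0, "ry": 0, "rz": 0, "tx": 0, "ty": -0.004, "tz": -0.135, "claw": 0.73}, {"rx": 0, "ry": 0, "rz": 0, "tx": 0, "ty": -0.004, "tz": -0.135, "claw": 0.73}]' --newtons 80

```text
time_s: 5.32
position: [0.6366, -0.0055, 0.0767]
ee_rot: [2.062, 2.37, 0.0]
force: [0.2, 0.5, -0.8]
gripper_width: 0.062
```

arm_command --increments '[{"rx": 0, "ry": 0, "rz": 0, "tx": 0, "ty": 0, "tz": 0.1, "claw": 0.73}, {"rx": 0, "ry": 0, "rz": 0, "tx": -0.165, "ty": -0.023, "tz": 0.12, "claw": 0}, {"rx": 0, "ry": 0, "rz": 0, "tx": -0.165, "ty": -0.023, "tz": 0.12, "claw": 0}, {"rx": 0, "ry": 0, "rz": 0, "tx": -0.165, "ty": -0.023, "tz": 0.12, "claw": 0}, {"rx": 0, "ry": 0, "rz": 0, "tx": -0.165, "ty": -0.023, "tz": 0.1, "claw": 0}, {"rx": 0, "ry": 0, "rz": 0, "tx": -0.165, "ty": -0.023, "tz": 0.025, "claw": 0}, {"rx": 0, "ry": 0, "rz": 0, "tx": -0.165, "ty": -0.023, "tz": 0.025, "claw": 0}]' --newtons 80

```text
time_s: 6.2
position: [0.5859, -0.012, 0.0818]
ee_rot: [-2.06, -2.368, 0.003]
force: [-0.7, -0.1, 0.5]
gripper_width: 0.0001
```

arm_command --increments '[{"rx": 0, "ry": 0, "rz": 0, "tx": 0, "ty": 0, "tz": -0.016, "claw": 0}, {"rx": 0, "ry": 0, "rz": 0, "tx": 0, "ty": 0, "tz": -0.022, "claw": 0}, {"rx": 0, "ry": 0, "rz": 0, "tx": 0, "ty": 0, "tz": -0.022, "claw": 0}]'

```text
time_s: 6.58
position: [0.5871, -0.0123, 0.0777]
ee_rot: [2.062, 2.37, 0.0]
force: [0.2, -1.1, -0.3]
gripper_width: 0.0001
```

Run:
```python
from h import *
snap('wrist','w5');snap('scene','s5')
im=cv2.imread('pics/s5.png');a=cv2.resize(im[150:250,210:340],None,fx=5,fy=5,interpolation=cv2.INTER_CUBIC)
cv2.imwrite('pics/s5c.png',a)
s=readout.get_state();print(s['position'],s['ee_rot'],s['force'],s['gripper_width'])
```

```text
[ 0.58717504 -0.01237202  0.07783533] [2.06174243e+00 2.36960124e+00 5.92980838e-04] [-0.208016    0.74499144 -0.04768148] -6.103776790532657e-05
```

View pics/s5c.png

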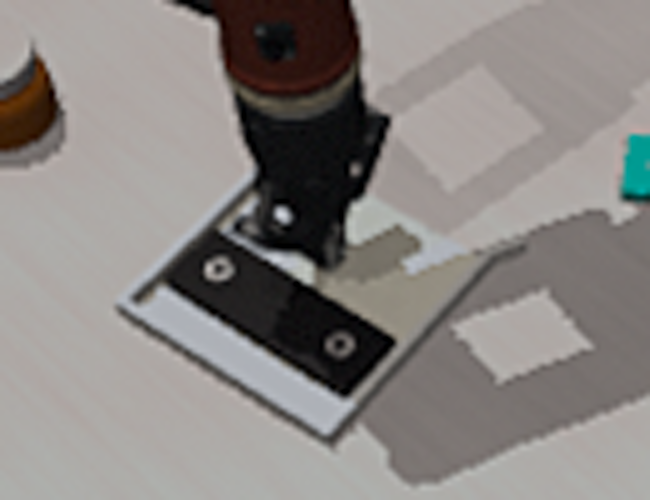

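View pics/w5.png

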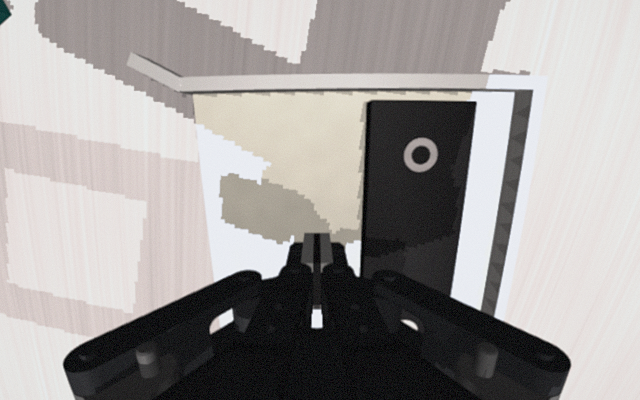

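arm_command --increments '[{"rx": 0, "ry": 0, "rz": 0, "tx": 0.04, "ty": 0.005, "tz": -0.003, "claw": 0}, {"rx": 0, "ry": 0, "rz": 0, "tx": 0.07, "ty": 0.009, "tz": -0.003, "claw": 0}, {"rx": 0, "ry": 0, "rz": 0, "tx": 0.1, "ty": 0.013, "tz": -0.003, "claw": 0}, {"rx": 0, "ry": 0, "rz": 0, "tx": 0.125, "ty": 0.017, "tz": -0.003, "claw": 0}, {"rx": 0, "ry": 0, "rz": 0, "tx": 0.125, "ty": 0.017, "tz": -0.003, "claw": 0}]'

```text
time_s: 7.3
position: [0.6248, -0.0072, 0.0765]
ee_rot: [-2.062, -2.37, 0.001]
force: [-3.6, -1.5, 2.3]
gripper_width: -0.0003
```

arm_command --increments '[{"rx": 0, "ry": 0, "rz": 0, "tx": 0.013, "ty": 0.002, "tz": 0, "claw": 0}, {"rx": 0, "ry": 0, "rz": 0, "tx": 0.025, "ty": 0.003, "tz": 0, "claw": 0}, {"rx": 0, "ry": 0, "rz": 0, "tx": 0.025, "ty": 0.003, "tz": 0, "claw": 0}]'

```text
time_s: 7.68
position: [0.6267, -0.0069, 0.0761]
ee_rot: [-2.054, -2.363, 0.016]
force: [-27.2, -4.2, 23.7]
gripper_width: 0.0003
```

Run:
```python
from h import *
snap('wrist','w6');snap('scene','s6')
im=cv2.imread('pics/s6.png');a=cv2.resize(im[150:250,210:340],None,fx=5,fy=5,interpolation=cv2.INTER_CUBIC)
cv2.imwrite('pics/s6c.png',a)
```

```text
(no output)
```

View pics/s6c.png

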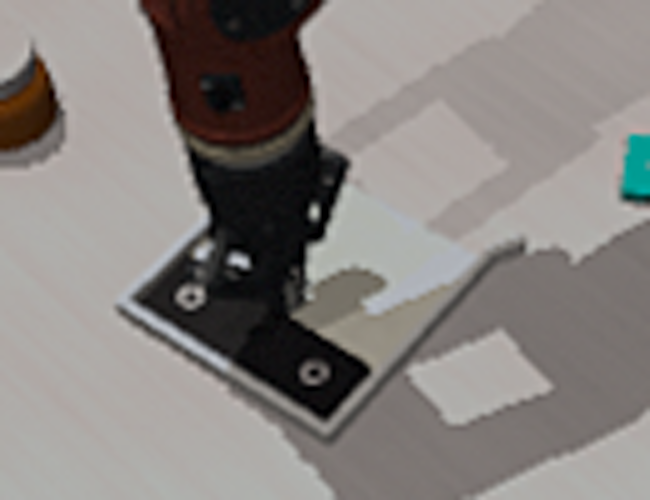

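arm_command --increments '[{"rx": 0, "ry": 0, "rz": 0, "tx": -0.06, "ty": -0.008, "tz": 0.01, "claw": 0}, {"rx": 0, "ry": 0, "rz": 0.1, "tx": -0.1, "ty": 0.03, "tz": 0.2, "claw": 0.5}, {"rx": 0, "ry": 0, "rz": 0.431, "tx": -0.617, "ty": 0.87, "tz": 0.411, "claw": 1}, {"rx": 0, "ry": 0, "rz": 0.431, "tx": -0.617, "ty": 0.87, "tz": 0.411, "claw": 1}, {"rx": 0, "ry": 0, "rz": 0.431, "tx": -0.617, "ty": 0.87, "tz": 0.411, "claw": 1}, {"rx": 0, "ry": 0, "rz": 0.431, "tx": -0.617, "ty": 0.87, "tz": 0.411, "claw": 1}, {"rx": 0, "ry": 0, "rz": 0.431, "tx": -0.617, "ty": 0.87, "tz": 0.411, "claw": 1}, {"rx": 0, "ry": 0, "rz": 0.431, "tx": -0.617, "ty": 0.87, "tz": 0.411, "claw": 1}, {"rx": 0, "ry": 0, "rz": 0.431, "tx": -0.617, "ty": 0.87, "tz": 0.411, "claw": 1}, {"rx": 0, "ry": 0, "rz": 0.431, "tx": -0.617, "ty": 0.87, "tz": 0.411, "claw": 1}]'

```text
time_s: 9.02
position: [0.4475, 0.2537, 0.1994]
ee_rot: [1.482, 2.77, -0.001]
force: [0.3, 0.4, 0.0]
gripper_width: 0.0855
```

Run:
```python
from h import *
snap('wrist','w7');snap('scene','s7')
im=cv2.imread('pics/s7.png');a=cv2.resize(im[150:250,210:340],None,fx=5,fy=5,interpolation=cv2.INTER_CUBIC)
cv2.imwrite('pics/s7c.png',a)
s=readout.get_state();print(s['time_s'],s['position'],s['ee_rot'])
```

```text
9.125 [0.44741732 0.25362031 0.19935569] [-1.48217826e+00 -2.76963898e+00  7.23801709e-04]
```

View pics/s7c.png

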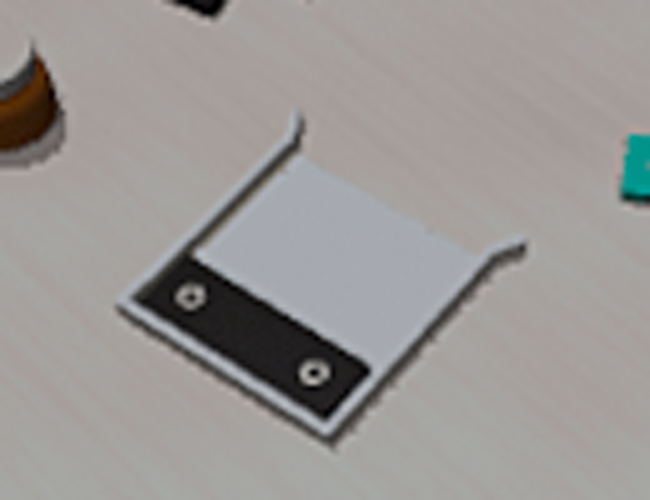

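View pics/w7.png

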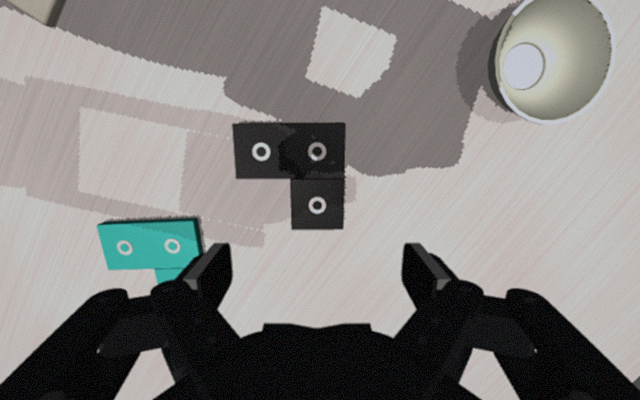

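The bar lies flush along the back wall. In the wrist view L1 shows its corner rim at (317,151), its y end at (317,205) and its x end at (261,151).

Run:
```python
from tray import *
w=load('w7')
p=px2w(w,[(317,151),(317,205),(261,151.5)],.012);print(p.round(4))
for q in p[1:]-p[0]: print(np.degrees(np.arctan2(q[1],q[0])),np.linalg.norm(q))
s=load('s7')
print('bar',w2t(px2w(s,(np.array([(190,296),(314,373)])+.5)/5-.5+[210,150],.012)))
d=(p[1]-p[0]);d/=np.linalg.norm(d);print(p[0]+.042*d)
```

```text
[[0.4242 0.2897 0.012 ]
 [0.4522 0.2478 0.012 ]
 [0.3825 0.2615 0.012 ]]
-56.26586795245879 0.05040237322159489
-145.8841867771783 0.05035835340487417
bar [[ 0.05484644 -0.0514738 ]
 [ 0.05373187  0.04941427]]
[0.44749651 0.2547717  0.012     ]
```

arm_command --increments '[{"rx": 0, "ry": 0, "rz": 0, "tx": 0.002, "ty": 0, "tz": -0.2, "claw": 1}, {"rx": 0, "ry": 0, "rz": 0, "tx": 0.002, "ty": 0, "tz": -0.35, "claw": 1}, {"rx": 0, "ry": 0, "rz": 0, "tx": 0.002, "ty": 0, "tz": -0.425, "claw": 1}, {"rx": 0, "ry": 0, "rz": 0, "tx": 0.002, "ty": 0, "tz": -0.425, "claw": 1}, {"rx": 0, "ry": 0, "rz": 0, "tx": 0.002, "ty": 0, "tz": -0.425, "claw": 0.4}, {"rx": 0, "ry": 0, "rz": 0, "tx": 0.002, "ty": 0, "tz": -0.425, "claw": 0.4}, {"rx": 0, "ry": 0, "rz": 0, "tx": 0.002, "ty": 0, "tz": -0.425, "claw": 0.4}, {"rx": 0, "ry": 0, "rz": 0, "tx": 0.002, "ty": 0, "tz": -0.425, "claw": 0.4}]' --newtons 100

```text
time_s: 10.12
position: [0.4489, 0.2552, 0.0746]
ee_rot: [1.478, 2.769, 0.004]
force: [-1.4, -0.9, 6.8]
gripper_width: 0.0469
```

arm_command --increments '[{"rx": 0, "ry": 0, "rz": 0, "tx": 0, "ty": 0, "tz": 0.06, "claw": 0.4}, {"rx": 0, "ry": 0, "rz": 0, "tx": 0, "ty": 0, "tz": 0.15, "claw": 0.4}, {"rx": 0, "ry": 0, "rz": -0.434, "tx": 0.466, "ty": -0.848, "tz": 0.15, "claw": 0.4}, {"rx": 0, "ry": 0, "rz": -0.434, "tx": 0.466, "ty": -0.848, "tz": 0.15, "claw": 0.4}, {"rx": 0, "ry": 0, "rz": -0.434, "tx": 0.466, "ty": -0.848, "tz": 0.15, "claw": 0.4}, {"rx": 0, "ry": 0, "rz": -0.434, "tx": 0.466, "ty": -0.848, "tz": 0.15, "claw": 0.4}, {"rx": 0, "ry": 0, "rz": -0.434, "tx": 0.466, "ty": -0.848, "tz": 0.15, "claw": 0.4}, {"rx": 0, "ry": 0, "rz": -0.434, "tx": 0.466, "ty": -0.848, "tz": 0.15, "claw": 0.4}, {"rx": 0, "ry": 0, "rz": -0.434, "tx": 0.466, "ty": -0.848, "tz": 0.15, "claw": 0.4}, {"rx": 0, "ry": 0, "rz": -0.434, "tx": 0.466, "ty": -0.848, "tz": 0.15, "claw": 0.4}]'

```text
time_s: 11.38
position: [0.5866, 0.0015, 0.1175]
ee_rot: [-2.064, -2.368, 0.0]
force: [0.1, -0.7, -1.9]
gripper_width: 0.0466
```

Run:
```python
from h import *
snap('wrist','w8');snap('scene','s8')
im=cv2.imread('pics/s8.png');a=cv2.resize(im[150:250,210:340],None,fx=5,fy=5,interpolation=cv2.INTER_CUBIC)
cv2.imwrite('pics/s8c.png',a)
s=readout.get_state();print(s['time_s'],s['position'],s['ee_rot'],s['force'],s['gripper_width'])
```

```text
11.475 [0.58674002 0.00146454 0.11741226] [-2.06375269e+00 -2.36827591e+00  7.57411354e-05] [ 0.16432137  0.57682067 -2.19000043] 0.046575502843868195
```

View pics/s8c.png

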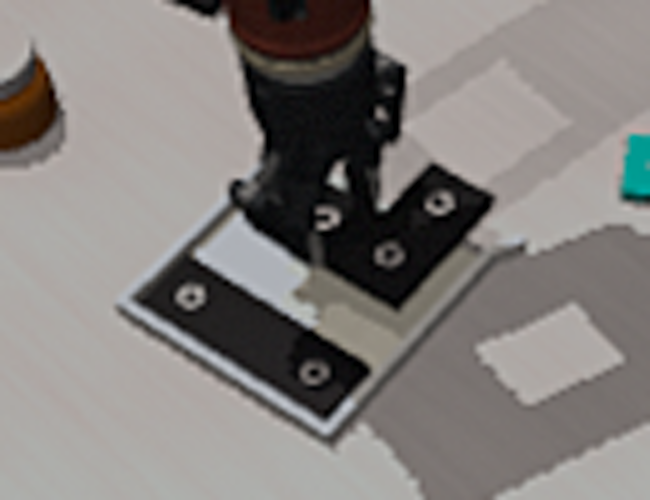

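View pics/w8.png

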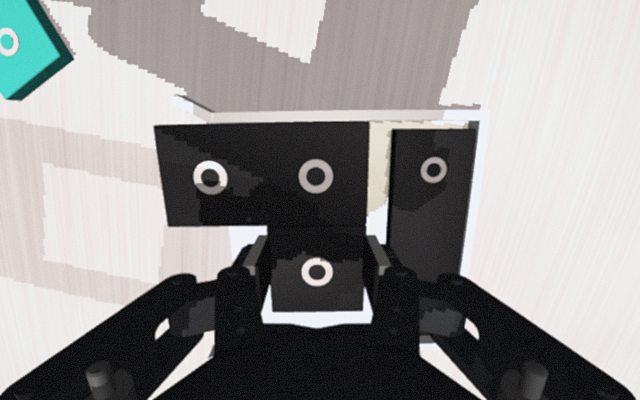

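Run:
```python
from tray import *
w=load('w8')
print('L',w2t(px2w(w,[(316,176),(210,177),(317,272)],.055)).round(4))
print('L',w2t(px2w(w,[(316,176),(210,177),(317,272)],.059)).round(4))
print('bar',w2t(px2w(w,[(433.5,170)],.012)).round(4))
```

```text
L [[-0.0192  0.0536]
 [-0.0698  0.0532]
 [-0.0187  0.003 ]]
L [[-0.0192  0.0543]
 [-0.0683  0.0539]
 [-0.0188  0.0052]]
bar [[0.0546 0.0497]]
```

arm_command --increments '[{"rx": 0, "ry": 0, "rz": 0, "tx": 0, "ty": -0.004, "tz": -0.06, "claw": 0.4}, {"rx": 0, "ry": 0, "rz": 0, "tx": 0, "ty": -0.004, "tz": -0.115, "claw": 0.4}, {"rx": 0, "ry": 0, "rz": 0, "tx": 0, "ty": -0.004, "tz": -0.14, "claw": 0.4}, {"rx": 0, "ry": 0, "rz": 0, "tx": 0, "ty": -0.004, "tz": -0.14, "claw": 0.4}, {"rx": 0, "ry": 0, "rz": 0, "tx": 0, "ty": -0.004, "tz": -0.14, "claw": 0.7}, {"rx": 0, "ry": 0, "rz": 0, "tx": 0, "ty": -0.004, "tz": -0.14, "claw": 0.7}, {"rx": 0, "ry": 0, "rz": 0, "tx": 0, "ty": -0.004, "tz": -0.14, "claw": 0.7}]'

```text
time_s: 12.35
position: [0.5873, -0.001, 0.0753]
ee_rot: [2.066, 2.367, 0.0]
force: [-0.6, 0.4, -0.9]
gripper_width: 0.0596
```

arm_command --increments '[{"rx": 0, "ry": 0, "rz": 0, "tx": 0, "ty": 0, "tz": 0.12, "claw": 0.7}, {"rx": 0, "ry": 0, "rz": 0, "tx": -0.347, "ty": 0.058, "tz": 0.13, "claw": 0}, {"rx": 0, "ry": 0, "rz": 0, "tx": -0.347, "ty": 0.058, "tz": 0.13, "claw": 0}, {"rx": 0, "ry": 0, "rz": 0, "tx": -0.347, "ty": 0.058, "tz": 0.12, "claw": 0}, {"rx": 0, "ry": 0, "rz": 0, "tx": -0.347, "ty": 0.058, "tz": 0.04, "claw": 0}, {"rx": 0, "ry": 0, "rz": 0, "tx": -0.347, "ty": 0.058, "tz": 0.006, "claw": 0}, {"rx": 0, "ry": 0, "rz": 0, "tx": -0.347, "ty": 0.058, "tz": 0.006, "claw": 0}, {"rx": 0, "ry": 0, "rz": 0, "tx": -0.3, "ty": 0.064, "tz": 0.006, "claw": 0}, {"rx": 0, "ry": 0, "rz": 0, "tx": -0.27, "ty": 0.068, "tz": 0.006, "claw": 0}, {"rx": 0, "ry": 0, "rz": 0, "tx": -0.24, "ty": 0.072, "tz": 0.006, "claw": 0}, {"rx": 0, "ry": 0, "rz": 0, "tx": -0.215, "ty": 0.076, "tz": 0.006, "claw": 0}, {"rx": 0, "ry": 0, "rz": 0, "tx": -0.205, "ty": 0.077, "tz": 0.006, "claw": 0}]'

```text
time_s: 13.85
position: [0.5243, 0.022, 0.0779]
ee_rot: [-2.062, -2.364, 0.008]
force: [-21.7, -4.0, 25.7]
gripper_width: -0.0001
```

Run:
```python
from h import *
snap('wrist','w9');snap('scene','s9')
im=cv2.imread('pics/s9.png');a=cv2.resize(im[150:250,210:340],None,fx=5,fy=5,interpolation=cv2.INTER_CUBIC)
cv2.imwrite('pics/s9c.png',a)
s=readout.get_state();print(s['time_s'],s['position'],s['ee_rot'],s['force'],s['gripper_width'])
```

```text
13.95 [0.52412739 0.0220018  0.0779165 ] [-2.06193978 -2.36411448  0.00765288] [-16.19233343  -1.41036441  20.62443078] -0.0006215927047751296
```

View pics/s9c.png

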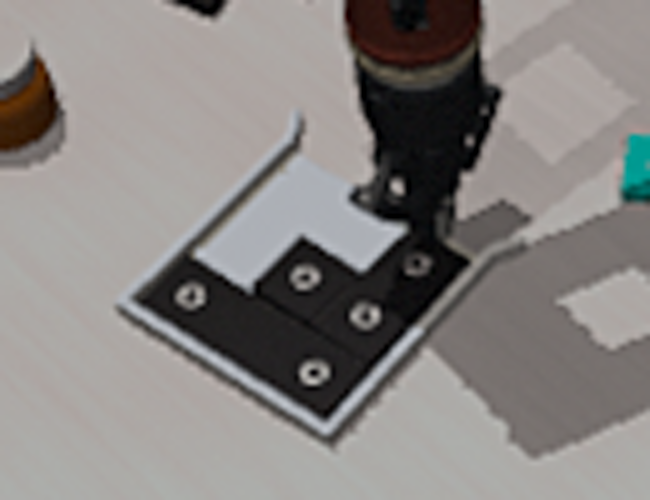

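View pics/w9.png

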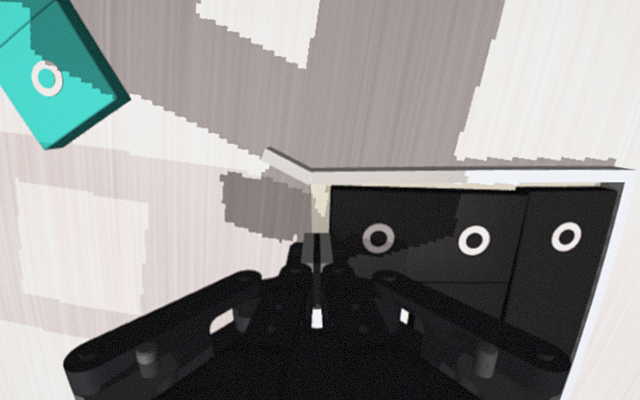

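Run:
```python
from tray import *
w=load('w9'); s=load('s9')
print('w A xend,corner, bar',w2t(px2w(w,[(378,239),(474,240),(566,237)],.012)).round(4))
print('s xend corner yend bar1 bar2',w2t(px2w(s,(np.array([(417,264),(366,316),(304,278),(314,373),(190,296)])+.5)/5-.5+[210,150],.012)).round(4))
```

```text
w A xend,corner, bar [[-0.0466  0.049 ]
 [ 0.0041  0.0482]
 [ 0.0552  0.0493]]
s xend corner yend bar1 bar2 [[-0.0478  0.0487]
 [ 0.0024  0.0481]
 [ 0.0025 -0.0024]
 [ 0.0537  0.0494]
 [ 0.0548 -0.0515]]
```

arm_command --increments '[{"rx": 0, "ry": 0, "rz": 0, "tx": -0.04, "ty": -0.005, "tz": 0.01, "claw": 0}, {"rx": 0, "ry": 0, "rz": 0, "tx": -0.02, "ty": -0.05, "tz": 0.13, "claw": 0}, {"rx": 0, "ry": 0, "rz": 0, "tx": 0.265, "ty": -0.258, "tz": 0.13, "claw": 0}, {"rx": 0, "ry": 0, "rz": 0, "tx": 0.265, "ty": -0.258, "tz": 0.13, "claw": 0}, {"rx": 0, "ry": 0, "rz": 0, "tx": 0.265, "ty": -0.258, "tz": 0.12, "claw": 0}, {"rx": 0, "ry": 0, "rz": 0, "tx": 0.265, "ty": -0.258, "tz": 0.04, "claw": 0}, {"rx": 0, "ry": 0, "rz": 0, "tx": 0.265, "ty": -0.258, "tz": 0.0, "claw": 0}, {"rx": 0, "ry": 0, "rz": 0, "tx": 0.265, "ty": -0.258, "tz": 0.0, "claw": 0}, {"rx": 0, "ry": 0, "rz": 0, "tx": 0.261, "ty": -0.23, "tz": 0.0, "claw": 0}, {"rx": 0, "ry": 0, "rz": 0, "tx": 0.258, "ty": -0.21, "tz": 0.0, "claw": 0}, {"rx": 0, "ry": 0, "rz": 0, "tx": 0.256, "ty": -0.196, "tz": 0.0, "claw": 0}, {"rx": 0, "ry": 0, "rz": 0, "tx": 0.256, "ty": -0.196, "tz": 0.0, "claw": 0}]'

```text
time_s: 15.45
position: [0.6057, -0.039, 0.0798]
ee_rot: [2.058, 2.36, 0.002]
force: [5.1, -11.3, -0.6]
gripper_width: 0.0002
```

Run:
```python
from h import *
snap('wrist','w10');snap('scene','s10')
im=cv2.imread('pics/s10.png');a=cv2.resize(im[150:250,210:340],None,fx=5,fy=5,interpolation=cv2.INTER_CUBIC)
cv2.imwrite('pics/s10c.png',a)
s=readout.get_state();print(s['time_s'],s['position'],s['ee_rot'],s['force'],s['gripper_width'])
```

```text
15.55 [ 0.60563919 -0.03910205  0.07974067] [2.05898358 2.35991659 0.00236741] [  5.96184162 -11.58038278  -1.46729759] 9.067825518735619e-05
```

View pics/s10c.png

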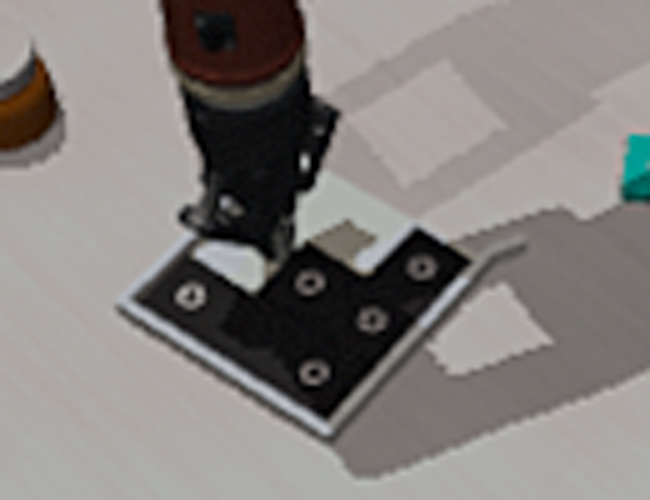

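arm_command --increments '[{"rx": 0, "ry": 0, "rz": 0, "tx": 0.004, "ty": -0.04, "tz": 0.0, "claw": 0}, {"rx": 0, "ry": 0, "rz": 0, "tx": 0, "ty": -0.03, "tz": 0.18, "claw": 0}, {"rx": 0, "ry": 0, "rz": 0.12, "tx": -0.599, "ty": -0.667, "tz": 0.409, "claw": 1}, {"rx": 0, "ry": 0, "rz": 0.12, "tx": -0.599, "ty": -0.667, "tz": 0.409, "claw": 1}, {"rx": 0, "ry": 0, "rz": 0.12, "tx": -0.599, "ty": -0.667, "tz": 0.409, "claw": 1}, {"rx": 0, "ry": 0, "rz": 0.12, "tx": -0.599, "ty": -0.667, "tz": 0.409, "claw": 1}, {"rx": 0, "ry": 0, "rz": 0.12, "tx": -0.599, "ty": -0.667, "tz": 0.409, "claw": 1}, {"rx": 0, "ry": 0, "rz": 0.12, "tx": -0.599, "ty": -0.667, "tz": 0.409, "claw": 1}, {"rx": 0, "ry": 0, "rz": 0.12, "tx": -0.599, "ty": -0.667, "tz": 0.409, "claw": 1}]'

```text
time_s: 16.68
position: [0.423, -0.2361, 0.1997]
ee_rot: [-1.913, -2.492, -0.001]
force: [-0.7, -0.8, 0.2]
gripper_width: 0.0853
```

Run:
```python
from h import *
snap('wrist','w11');snap('scene','s11')
im=cv2.imread('pics/s11.png');a=cv2.resize(im[150:250,210:340],None,fx=5,fy=5,interpolation=cv2.INTER_CUBIC)
cv2.imwrite('pics/s11c.png',a)
s=readout.get_state();print(s['time_s'],s['position'],s['ee_rot'],s['force'],s['gripper_width'])
```

```text
16.775 [ 0.42319315 -0.23573136  0.19937993] [-1.91088053e+00 -2.49250689e+00 -5.53418671e-04] [-0.16479357  0.20218576  0.32686038] 0.08545510291220863
```

View pics/s11c.png

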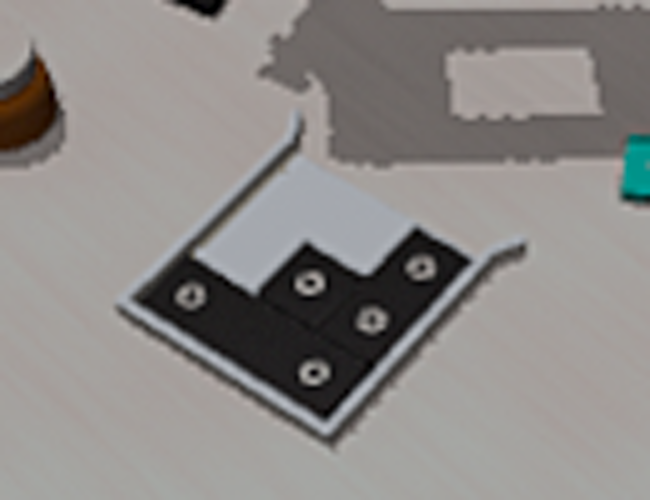

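View pics/w11.png

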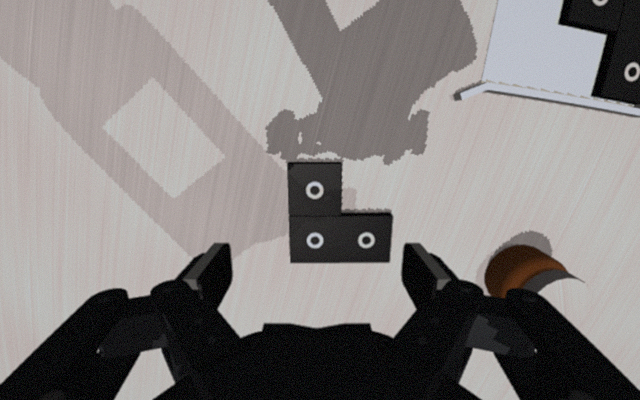

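Run:
```python
from tray import *
w=load('w11'); s=load('s11')
p=px2w(w,[(315,240),(314.5,190),(366,240)],.012);print(p.round(4))
for q in p[1:]-p[0]: print(np.degrees(np.arctan2(q[1],q[0])),np.linalg.norm(q))
a=np.radians(14.7);print(p[0][:2]+.042*np.array([-np.sin(a),np.cos(a)]))
print('s xend corner yend bar1 bar2',w2t(px2w(s,(np.array([(421,267),(372,320),(310,283),(314,373),(190,296)])+.5)/5-.5+[210,150],.012)).round(4))
```

```text
[[ 0.4326 -0.278   0.012 ]
 [ 0.4193 -0.2298  0.012 ]
 [ 0.4808 -0.2652  0.012 ]]
105.42457727936915 0.05004134247266896
14.873337603163414 0.04986678167815826
[ 0.4219315 -0.2373978]
s xend corner yend bar1 bar2 [[-0.0474  0.0523]
 [ 0.0025  0.0531]
 [ 0.0032  0.0032]
 [ 0.0537  0.0494]
 [ 0.0548 -0.0515]]
```

arm_command --increments '[{"rx": 0, "ry": 0, "rz": 0, "tx": -0.004, "ty": -0.002, "tz": -0.2, "claw": 1}, {"rx": 0, "ry": 0, "rz": 0, "tx": -0.004, "ty": -0.002, "tz": -0.35, "claw": 1}, {"rx": 0, "ry": 0, "rz": 0, "tx": -0.004, "ty": -0.002, "tz": -0.425, "claw": 1}, {"rx": 0, "ry": 0, "rz": 0, "tx": -0.004, "ty": -0.002, "tz": -0.425, "claw": 1}, {"rx": 0, "ry": 0, "rz": 0, "tx": -0.004, "ty": -0.002, "tz": -0.425, "claw": 0.4}, {"rx": 0, "ry": 0, "rz": 0, "tx": -0.004, "ty": -0.002, "tz": -0.425, "claw": 0.4}, {"rx": 0, "ry": 0, "rz": 0, "tx": -0.004, "ty": -0.002, "tz": -0.425, "claw": 0.4}, {"rx": 0, "ry": 0, "rz": 0, "tx": -0.004, "ty": -0.002, "tz": -0.425, "claw": 0.4}]' --newtons 100

```text
time_s: 17.77
position: [0.4227, -0.238, 0.0745]
ee_rot: [1.911, 2.49, 0.0]
force: [-1.4, 2.5, 8.5]
gripper_width: 0.0466
```

arm_command --increments '[{"rx": 0, "ry": 0, "rz": 0, "tx": 0, "ty": 0, "tz": 0.06, "claw": 0.4}, {"rx": 0, "ry": 0, "rz": 0, "tx": 0, "ty": 0, "tz": 0.15, "claw": 0.4}, {"rx": 0, "ry": 0, "rz": -0.12, "tx": 0.396, "ty": 0.707, "tz": 0.15, "claw": 0.4}, {"rx": 0, "ry": 0, "rz": -0.12, "tx": 0.396, "ty": 0.707, "tz": 0.15, "claw": 0.4}, {"rx": 0, "ry": 0, "rz": -0.12, "tx": 0.396, "ty": 0.707, "tz": 0.15, "claw": 0.4}, {"rx": 0, "ry": 0, "rz": -0.12, "tx": 0.396, "ty": 0.707, "tz": 0.15, "claw": 0.4}, {"rx": 0, "ry": 0, "rz": -0.12, "tx": 0.396, "ty": 0.707, "tz": 0.15, "claw": 0.4}, {"rx": 0, "ry": 0, "rz": -0.12, "tx": 0.396, "ty": 0.707, "tz": 0.15, "claw": 0.4}, {"rx": 0, "ry": 0, "rz": -0.12, "tx": 0.396, "ty": 0.707, "tz": 0.15, "claw": 0.4}]'

```text
time_s: 18.9
position: [0.5399, -0.0261, 0.1173]
ee_rot: [-2.067, -2.365, 0.001]
force: [-0.4, -0.0, -3.5]
gripper_width: 0.0468
```

Run:
```python
from h import *
snap('wrist','w12');snap('scene','s12')
im=cv2.imread('pics/s12.png');a=cv2.resize(im[140:250,210:340],None,fx=5,fy=5,interpolation=cv2.INTER_CUBIC)
cv2.imwrite('pics/s12c.png',a)
s=readout.get_state();print(s['time_s'],s['position'],s['ee_rot'],s['force'],s['gripper_width'])
```

```text
19.0 [ 0.53994669 -0.02631437  0.11732217] [-2.06800376e+00 -2.36473000e+00  3.30249032e-04] [-0.04169596 -0.30893206 -2.32074712] 0.04669296294432916
```

View pics/s12c.png

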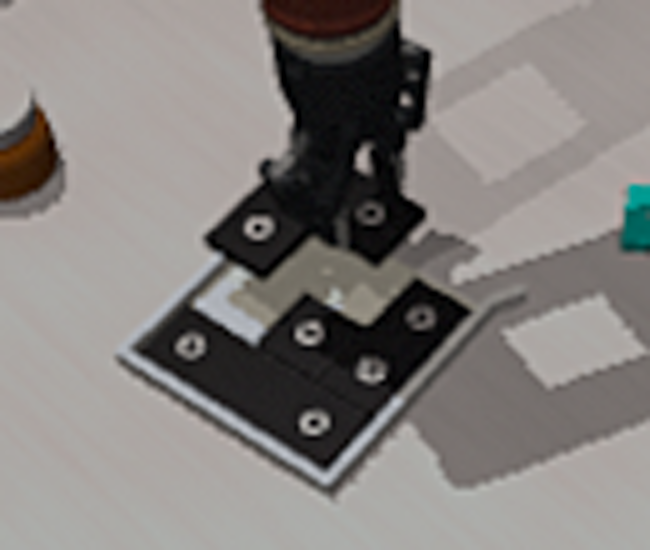

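View pics/w12.png

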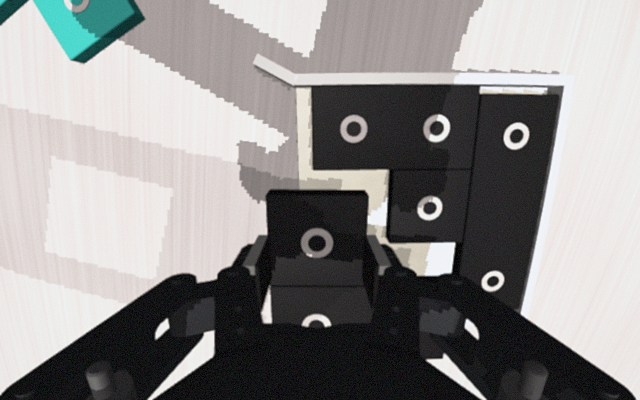

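Run:
```python
from tray import *
w=load('w12');s=load('s12')
print('A x,c,y; bar1 bar2',w2t(px2w(w,[(354,129),(436,128),(429.5,208),(516,136),(493,281)],.012)).round(4))
print('B yend',w2t(px2w(w,[(317,243),(316,321)],.055)).round(4))
print('B scene xend,yend',w2t(px2w(s,(np.array([(258,229),(371,213)])+.5)/5-.5+[210,140],.055)).round(4))
print(w2t(np.array([[.5404,-.0253]])))
```

```text
A x,c,y; bar1 bar2 [[-0.0463  0.0535]
 [ 0.0036  0.0542]
 [ 0.0044  0.0037]
 [ 0.0549  0.05  ]
 [ 0.0563 -0.0508]]
B yend [[-0.0688 -0.0016]
 [-0.0695 -0.0482]]
B scene xend,yend [[-0.0183 -0.0516]
 [-0.0697 -0.0021]]
[[-0.0680154  -0.00923934]]
```

arm_command --increments '[{"rx": 0, "ry": 0, "rz": 0, "tx": 0, "ty": 0, "tz": -0.06, "claw": 0.4}, {"rx": 0, "ry": 0, "rz": 0, "tx": 0, "ty": 0, "tz": -0.115, "claw": 0.4}, {"rx": 0, "ry": 0, "rz": 0, "tx": 0, "ty": 0, "tz": -0.14, "claw": 0.4}, {"rx": 0, "ry": 0, "rz": 0, "tx": 0, "ty": 0, "tz": -0.14, "claw": 0.4}, {"rx": 0, "ry": 0, "rz": 0, "tx": 0, "ty": 0, "tz": -0.14, "claw": 0.7}, {"rx": 0, "ry": 0, "rz": 0, "tx": 0, "ty": 0, "tz": -0.14, "claw": 0.7}, {"rx": 0, "ry": 0, "rz": 0, "tx": 0, "ty": 0, "tz": -0.14, "claw": 0.7}]'

```text
time_s: 19.88
position: [0.5407, -0.0252, 0.0754]
ee_rot: [2.065, 2.367, 0.0]
force: [0.5, 0.5, -1.5]
gripper_width: 0.0598
```

Run:
```python
from h import *
snap('wrist','w13');snap('scene','s13')
im=cv2.imread('pics/s13.png');a=cv2.resize(im[140:250,210:340],None,fx=5,fy=5,interpolation=cv2.INTER_CUBIC)
cv2.imwrite('pics/s13c.png',a)
```

```text
(no output)
```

View pics/s13c.png

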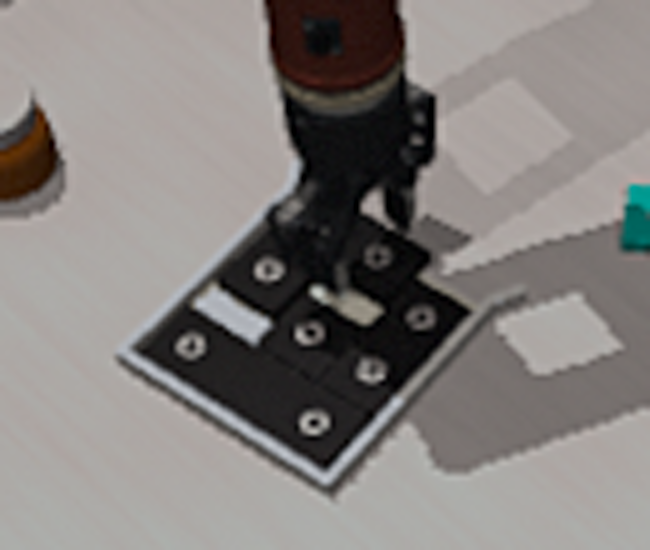

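arm_command --increments '[{"rx": 0, "ry": 0, "rz": 0, "tx": 0, "ty": 0, "tz": 0.12, "claw": 0.7}, {"rx": 0, "ry": 0, "rz": 0, "tx": -0.157, "ty": -0.105, "tz": 0.13, "claw": 0}, {"rx": 0, "ry": 0, "rz": 0, "tx": -0.157, "ty": -0.105, "tz": 0.13, "claw": 0}, {"rx": 0, "ry": 0, "rz": 0, "tx": -0.157, "ty": -0.105, "tz": 0.12, "claw": 0}, {"rx": 0, "ry": 0, "rz": 0, "tx": -0.157, "ty": -0.105, "tz": 0.04, "claw": 0}, {"rx": 0, "ry": 0, "rz": 0, "tx": -0.157, "ty": -0.105, "tz": 0.006, "claw": 0}, {"rx": 0, "ry": 0, "rz": 0, "tx": -0.157, "ty": -0.105, "tz": 0.006, "claw": 0}, {"rx": 0, "ry": 0, "rz": 0, "tx": -0.11, "ty": -0.099, "tz": 0.006, "claw": 0}, {"rx": 0, "ry": 0, "rz": 0, "tx": -0.08, "ty": -0.094, "tz": 0.006, "claw": 0}, {"rx": 0, "ry": 0, "rz": 0, "tx": -0.05, "ty": -0.09, "tz": 0.006, "claw": 0}, {"rx": 0, "ry": 0, "rz": 0, "tx": -0.025, "ty": -0.087, "tz": 0.006, "claw": 0}, {"rx": 0, "ry": 0, "rz": 0, "tx": -0.015, "ty": -0.085, "tz": 0.006, "claw": 0}]'

```text
time_s: 21.48
position: [0.536, -0.0508, 0.078]
ee_rot: [-2.064, -2.367, 0.003]
force: [-15.5, -2.9, 17.4]
gripper_width: -0.0001
```

Run:
```python
from h import *
snap('wrist','w14');snap('scene','s14')
im=cv2.imread('pics/s14.png');a=cv2.resize(im[140:250,210:340],None,fx=5,fy=5,interpolation=cv2.INTER_CUBIC)
cv2.imwrite('pics/s14c.png',a)
s=readout.get_state();print(s['time_s'],s['position'],s['ee_rot'],s['force'],s['gripper_width'])
```

```text
21.575 [ 0.53584698 -0.05084209  0.07802218] [-2.06411591 -2.36645034  0.00284991] [-9.20456703 -0.68971237 11.58727723] 5.1582191175626296e-05
```

View pics/s14c.png

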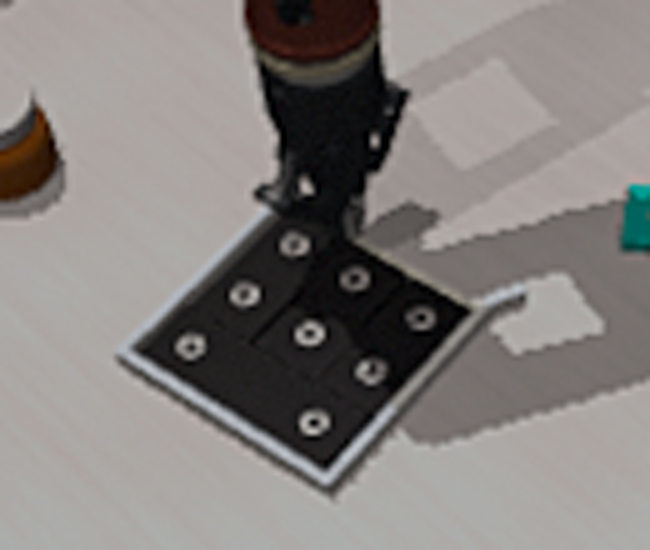

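All plates are in contact and home. I'll retreat and check.

arm_command --increments '[{"rx": 0, "ry": 0, "rz": 0, "tx": -0.08, "ty": -0.01, "tz": 0.01, "claw": 0}, {"rx": 0, "ry": 0, "rz": 0, "tx": -0.12, "ty": -0.02, "tz": 0.2, "claw": 0}, {"rx": 0, "ry": 0, "rz": 0, "tx": -0.25, "ty": -0.1, "tz": 0.6, "claw": 0.5}, {"rx": 0, "ry": 0, "rz": 0, "tx": -0.25, "ty": -0.1, "tz": 0.6, "claw": 0.5}, {"rx": 0, "ry": 0, "rz": 0, "tx": -0.25, "ty": -0.1, "tz": 0.6, "claw": 0.5}, {"rx": 0, "ry": 0, "rz": 0, "tx": -0.25, "ty": -0.1, "tz": 0.6, "claw": 0.5}, {"rx": 0, "ry": 0, "rz": 0, "tx": -0.25, "ty": -0.1, "tz": 0.6, "claw": 0.5}]'

```text
time_s: 22.45
position: [0.4605, -0.0803, 0.2554]
ee_rot: [-2.064, -2.365, 0.001]
force: [0.0, -1.1, -0.6]
gripper_width: 0.0432
```

Run:
```python
from tray import *
snap('wrist','w15');c=snap('scene','s15');snap('side','d15')
draw(c,T,'s15c',(225,165,325,245),8)
s=readout.get_state();print(s['time_s'],s['position'],s['force'])
```

```text
22.6 [ 0.46048727 -0.08028222  0.25547683] [-0.31538931  0.25620659 -0.29163304]
```

View pics/s15c.png

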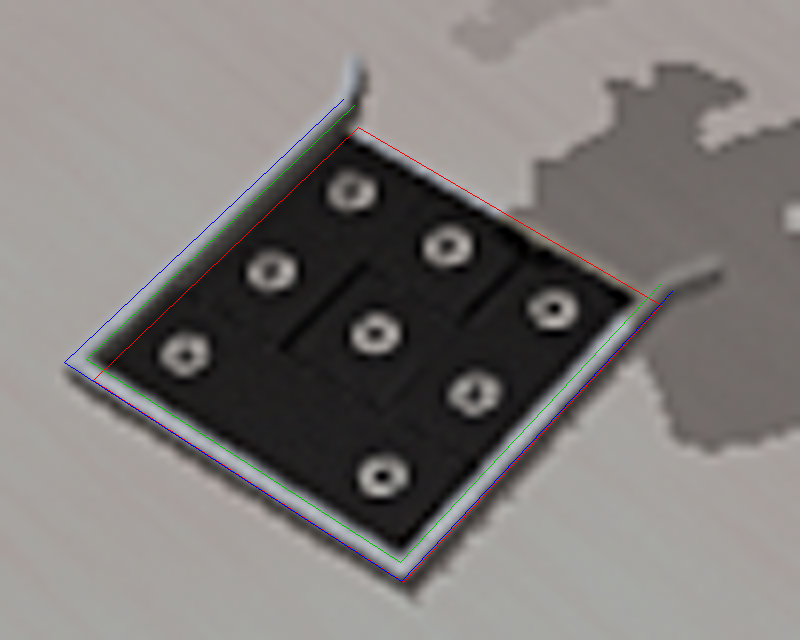

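View pics/w15.png

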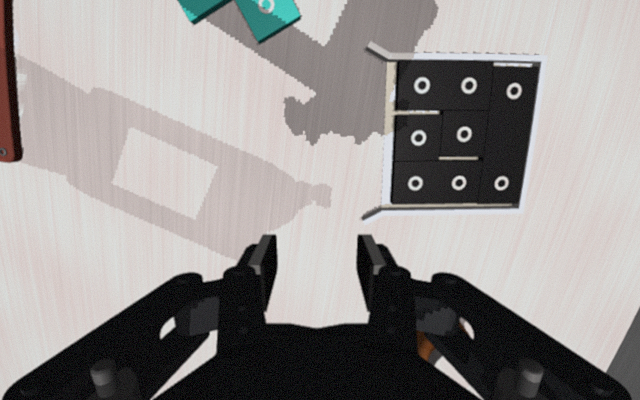

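View pics/s15.png

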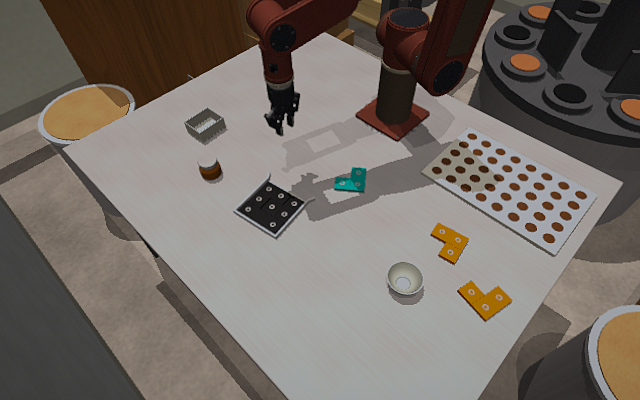

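Run:
```python
from tray import *
w=load('w15')
print(w2t(px2w(w,[(422,86),(469,86),(464,134),(418,138),(415,183),(459,183),(514,91),(502,183)],.012)).round(4))
order.sign_off()
```

```text
[[-0.0452  0.0531]
 [ 0.0051  0.0539]
 [ 0.0054  0.0043]
 [-0.0452 -0.0004]
 [-0.0444 -0.0503]
 [ 0.0063 -0.0502]
 [ 0.0553  0.0501]
 [ 0.0572 -0.0501]]
the job is handed in; nothing more can be done
```

All three plates are back in the tray, flat on the white floor with their rims up. I handed the job in at about 22.6 s of the 72 s allowed. `sign_off` gives no verdict, so what follows rests on my own last checks.

- **What I did:** I set the bar along the back wall. Then I placed one dark L at the left and the other at the front right, interlocked. I pushed each plate home with the closed fingers, let go and moved the arm clear.
- **Fit:** In the last wrist picture all eight bolt rims were within about 2 mm of where they should be in tray coordinates. The front-row rims were at x ≈ -45 mm, so the front edges are at about -70 mm, some 10 mm inside the floor's front edge. The scene picture also shows a white strip in front of the plates.
- **Other objects:** In the last scene picture the bowl, jar, tub and the orange and turquoise look-alikes looked unmoved. I checked that by eye, not by measuring.
- **Forces:** The highest readings I saw came at the ends of the pushes, about 36 N at the wrist in total. I only read the force at the end of each move.
- **Disagreements:** The side camera read about 4 mm farther in x than the other two, so I relied on the wrist and scene cameras. My first move call was refused as malformed, but nothing moved.

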